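Set out the sample pots in their spill trays

TASK

Before the microscopy session, stand each of the four red-capped sample pots upright in the spill tray of its own size: the smallest pot in the smallest tray and so on up to the largest pot in the largest tray. Keep the pots upright all the way, set each down gently on the tray's floor rather than dropping it, and leave the brown bottle and the tube rack where they stand.

Things in the scene. Friction and masses are not known exactly. Their poses are not given: they have to be found in the camera images.
- pot_tiny: the smallest of four loose round sample pots: upright white plastic cylinder with a red screw cap, 30 mm in diameter (cap; the body is 1 mm less), 44 mm tall, 21 to 42 g; origin at the centre of its underside, z up its axis
- pot_small: the second smallest of four loose round sample pots: upright white plastic cylinder with a red screw cap, 42 mm in diameter (cap; the body is 1 mm less), 56 mm tall, 42 to 84 g; origin at the centre of its underside, z up its axis
- pot_medium: the second largest of four loose round sample pots: upright white plastic cylinder with a red screw cap, 54 mm in diameter (cap; the body is 1 mm less), 70 mm tall, 77 to 154 g; origin at the centre of its underside, z up its axis
- pot_large: the largest of four loose round sample pots: upright white plastic cylinder with a red screw cap, 66 mm in diameter (cap; the body is 1 mm less), 86 mm tall, 140 to 280 g; origin at the centre of its underside, z up its axis
- tray_tiny: the smallest of four shallow square dark-steel spill trays, fixed to the bench: 60 mm square outside, 52 mm square inside, rim 11 mm above the bench, floor 4 mm thick; origin at the centre of its underside, on the bench, x and y along its sides
- tray_small: the second smallest of four shallow square dark-steel spill trays, fixed to the bench: 72 mm square outside, 64 mm square inside, rim 11 mm above the bench, floor 4 mm thick; origin at the centre of its underside, on the bench, x and y along its sides
- tray_medium: the second largest of four shallow square dark-steel spill trays, fixed to the bench: 84 mm square outside, 76 mm square inside, rim 11 mm above the bench, floor 4 mm thick; origin at the centre of its underside, on the bench, x and y along its sides
- tray_large: the largest of four shallow square dark-steel spill trays, fixed to the bench: 96 mm square outside, 88 mm square inside, rim 11 mm above the bench, floor 4 mm thick; origin at the centre of its underside, on the bench, x and y along its sides
- bottle: loose amber-glass reagent bottle with a black cap, 54 mm in diameter, 115 mm tall, 250 g, standing among the pots; not to be moved; origin at the centre of its underside, z up
- rack: loose black tube rack, 62 x 112 mm, with red-capped tubes up to 96 mm high, 0.5 kg, standing among the pots; not to be moved; origin at the centre of its underside, the long side along y
Things that resemble listed ones, but are neither listed nor needed, are in the scene too. What is shaped like the pot_tiny but grey is not meant.

How it is judged:
By the outcome, as a careful person would: the job done as asked, in the order asked, and still so for the second after the job is handed in, with the robot touching nothing.
It also fails if it takes over 104 s, if anything falls off the work surface, if the arm or the gripper's body presses on something with over 40 N, if the wrist force passes 120 N, or if a joint passes its speed limit or range.

ROBOT

A 6-joint arm with a two-finger parallel gripper is mounted at the origin on the work surface. World frame = base frame: x ahead of the robot, y to its left, z up, the work surface at z = 0. Lengths are in mm, angles in degrees, forces in N, time in s.
With the tool pointing down it reaches from about 350 to 850 mm from the base axis. Payload 8.1 kg.
Tool frame: the origin (TCP) lies at the very end of the fingers, on their centre line; the grasp point (between the pads) lies 19 mm behind it (r.grip_point_offset is the distance from the TCP to the grasp point, in mm); z points along the fingers, y is the line along which they close (so a half turn about z gives the same grasp; the last joint's range is limited). The gripper opens to 85 mm and grips with 20 to 120 N. Pads are 22 mm wide; open, the fingers measure 114 mm over their backs; the gripper's body (76 mm by 85 mm) begins 54 mm behind the grasp point. The pads swing forward as they close: fully open they stand 13 mm farther back than shut.
Start: joints at [-73.591, 7.471, 85.268, -0, 87.261, -4.893], TCP at [217.996, -559.002, 231.292] pointing down, gripper open.
Joint ranges: [-169.43, 169.43], [-51.17, 129.36], [1.28, 143.12], [-76.62, 256.62], [0, 156.53], [-152.29, 152.29]. Speed limits (degrees/s): [136.94, 136.94, 159.86, 180, 180, 180].

INTERFACE

Orientations are given as [roll, pitch, yaw] about the fixed x, y, z axes, in that order (R = Rz(yaw) Ry(pitch) Rx(roll)).
In Python, from bench import status, eyes, r gives the robot as it stands.
- The arm moves only by the shell command python3 -m handwheel 'ROWS' [FORCE]. ROWS is a JSON object whose one key "series" holds a list that holds one entry, the list of rows, each a list of 7 numbers: the shift along the tool's x, y, z in cm, then the turn, a rotation vector about the tool's x, y, z in rad, then the opening, from 0 (shut) to 1 (fully open). In form: {"series": [[[tx, ty, tz, rx, ry, rz, claw], ...]]}. A call has 1 to 12 rows; each row is the pose to reach, as a shift and turn from the pose commanded when the call began, along the tool's axes at that moment; what a row does not reach only later rows make up. A row lasts 1/8 s, in which the tool goes at most 62.5 mm and 10.7 degrees, less where a joint would pass 70% of its speed; a pose out of reach is approached as far as the arm can. A call with a gripper value outside its range is refused whole. The fingers move at their own pace and stop on an object; FORCE is the grip in N (left out, the last holds). Time passes only in rows, so rows that repeat a pose let the fingers close. It gives the time, the measured TCP pose, the force, the opening and the grip force at its end, in the units of the state.
- status.sense(): the state, without advancing time (a new reading comes with each control period).
- eyes.snapshot(name): name is "scene" or "top"; returns a dict with "img" (480x640x3 uint8, red, green, blue), "mtx" (3x3 intrinsics, pixels), "R" (3x3) and "t" (3): a world point X has camera coordinates R X + t. Camera axes: x right, y down, z forward; pixel columns grow to the right and rows downward; lengths in mm; the calibration is good to about 2 mm. A picture is of the moment at which its call begins. There is no depth.
- r.hand_in(): hands the job in; it is judged then, once.
The state is a dict: "time": time; "joint_pos": joint angles; "qd": joint speeds; "joint_efforts": joint torques, N m; "tool_pos": TCP position; "tcp_rot": TCP orientation; "ft_force": force on the tool from outside, world axes, zero at the start; "wrist_torque": the same for the moment, N m; "finger_gap": finger opening in mm; "grip_force": force on a finger pad.
Only numpy, scipy, OpenCV 4.12 (cv2) and the standard library are available. Lean on these libraries where they do the work, as an engineer would, in place of code of your own. Each camera call takes 0.05 s, during which the arm holds its last target. There are 200 camera calls.

## Working session

There is one attempt and no reset: what is moved stays moved. The work goes in short steps, Python scripts to look and compute and a shell command to move; the robot and the scene stay as the last step left them, time stands still between calls to the robot, and variables do not carry over. Pictures are saved under pics/ and viewed, at most 14 in all, crops included, and the job is handed in when it is done.

```bash
ls; mkdir -p pics; python3 - <<'E'
from bench import status, eyes, r
import cv2,numpy as np
for n in("scene","top"):
    s=eyes.snapshot(n); cv2.imwrite(f"pics/{n}0.png",s["img"][:,:,::-1]); np.savez(f"{n}0.npz",**s)
    print(n,s["mtx"].tolist(),s["R"].round(4).tolist(),s["t"].round(1).tolist())
print(status.sense())
E
```

```text
pics
scene [[532.5824800657834, 0.0, 315.91229006871947], [0.0, 532.5824800657834, 248.64670732661952], [0.0, 0.0, 1.0]] [[0.4903, 0.8715, 0.0077], [0.6245, -0.3452, -0.7006], [-0.6079, 0.3484, -0.7135]] [-251.3, -265.6, 1727.8]
top [[564.5793773735335, 0.0, 318.2131714680269], [0.0, 564.5793773735335, 245.88286975624285], [0.0, 0.0, 1.0]] [[0.0199, -0.9998, 0.0056], [-0.9957, -0.0203, -0.0899], [0.09, -0.0038, -0.9959]] [9.9, 487.6, 1297.4]
{'time': 0.1, 'joint_pos': array([-7.35903103e+01,  7.51107293e+00,  8.53236066e+01,  4.25535821e-04,
        8.72618644e+01, -4.89407737e+00]), 'qd': array([-0.03471853, -0.04838634, -0.13951883,  0.10947117, -0.00333586,
        0.03860084]), 'joint_efforts': array([ 1.44598624e-03, -5.70954502e+01, -5.01940405e+01, -6.84834845e-05,
        8.19965964e-03,  7.18564911e-05]), 'tool_pos': array([ 217.85922439, -558.5140732 ,  230.34085812]), 'tcp_rot': array([-1.79903844e+02, -8.66000665e-03,  2.13037392e+01]), 'ft_force': array([ 0.75428694,  0.06486891, -0.07914761]), 'wrist_torque': array([-0.04438522, -0.00805814,  0.01233651]), 'grip_force': 0.0, 'finger_gap': 85.71353511988687}
```

View pics/scene0.png

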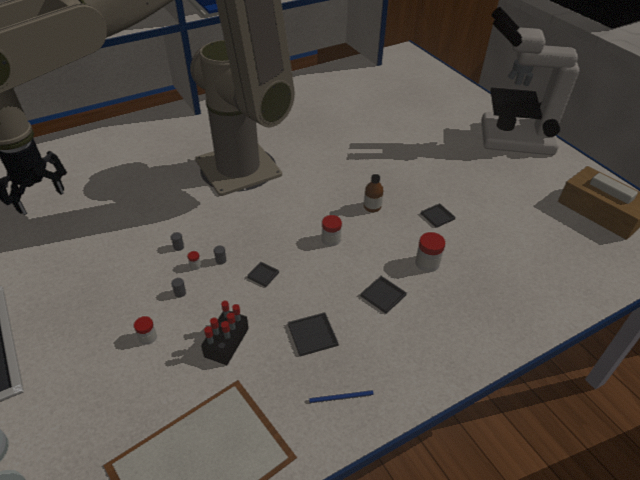

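View pics/top0.png

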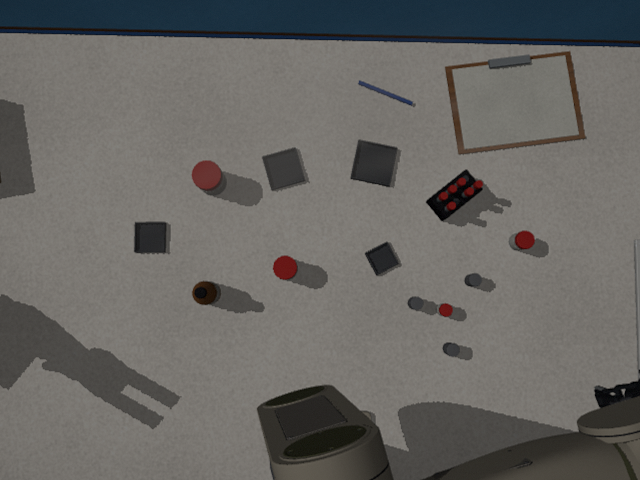

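Scene view: the red caps are at (193,257) tiny, (144,325) small, (331,224) medium and (431,243) large. Grey lookalikes of the tiny pot are at (177,241), (220,254) and (178,287). Red tube caps sit in the rack around (225,325), and the bottle is at (374,193). Trays from smallest to largest are at (263,274), (438,215), (384,294) and (312,334).

Top view: the pots are at (446,310), (524,240), (285,268) and (207,175). The greys are at (415,303), (473,281) and (452,350). Trays are at (382,258), (151,237), (285,168) and (374,163).

The pot to move first is the small red-capped one among the greys.

```bash
cat > vis.py <<'E'
import cv2,numpy as np
from scipy.optimize import least_squares
def proj(s,X):
    c=np.atleast_2d(X)@s["R"].T+s["t"]; p=c@s["mtx"].T; return p[:,:2]/p[:,2:]
def ray_plane(s,uv,z):
    d=s["R"].T@np.linalg.solve(s["mtx"],[*uv,1]); o=-s["R"].T@s["t"]; return o+d*(z-o[2])/d[2]
def blob(mask,uv,rad=40):
    n,l,st,c=cv2.connectedComponentsWithStats(mask.astype(np.uint8))
    i=1+np.argmin(np.hypot(*(c[1:]-uv).T)+1e3*(st[1:,4]<25)); return l==i,st[i],c[i]
def red(s):
    h=cv2.cvtColor(s["img"],cv2.COLOR_RGB2HSV).astype(int)
    return ((h[...,0]<8)|(h[...,0]>170))&(h[...,1]>110)&(h[...,2]>60)
A=np.linspace(0,2*np.pi,72)
def fit_cap(views,uvs):
    bb=[]
    for s,uv in zip(views,uvs):
        _,st,_=blob(red(s),uv); bb+=[st[0]-.5,st[1]-.5,st[0]+st[2]-.5,st[1]+st[3]-.5]
    def f(p):
        x,y,H,h,D=p; o=[]
        P=np.vstack([np.c_[x+D/2*np.cos(A),y+D/2*np.sin(A),0*A+z] for z in(H,H-h)])
        for s in views: q=proj(s,P); o+=[*q.min(0),*q.max(0)]
        return np.array(o)-bb
    g=ray_plane(views[0],uvs[0],60)
    r=least_squares(f,[g[0],g[1],60,12,45]); return r.x,np.abs(r.fun).max()
def tri(views,uvs):
    f=lambda X:np.concatenate([proj(s,X)[0]-u for s,u in zip(views,uvs)])
    r=least_squares(f,ray_plane(views[0],uvs[0],0)); return r.x,np.abs(r.fun).max()
def quad(s,uv,seed=4):
    # flood from tray centre: dark vs bench
    g=cv2.GaussianBlur(cv2.cvtColor(s["img"],cv2.COLOR_RGB2GRAY),(3,3),0)
    u,v=map(int,uv); bg=np.percentile(g[v-40:v+40,u-40:u+40],75); m=(g<.7*bg)
    b,st,_=blob(m,uv); c=max(cv2.findContours(b.astype(np.uint8),0,1)[0],key=cv2.contourArea)
    h=cv2.convexHull(c); e=4.
    while len(h)>4: h2=cv2.approxPolyDP(h,e,True); e+=.5; h=h2 if len(h2)>=4 else h; 
    return h[:,0].astype(float),st
E
python3 - <<'E'
from vis import *
S=[dict(np.load(f"{n}0.npz")) for n in("top","scene")]
for n,a,b in[("tiny",(446,310),(193,257)),("small",(524,240),(144,325)),("medium",(285,268),(331,224)),("large",(207,175),(431,243))]:
    p,e=fit_cap(S,[a,b]); print(n,p.round(1),round(e,2))
for n,a,b in[("tiny",(382,258),(263,274)),("small",(151,237),(438,215)),("medium",(285,168),(384,294)),("large",(374,163),(312,334))]:
    Q=[quad(s,u) for s,u in zip(S,(a,b))]
    P=[np.array([ray_plane(s,c,11) for c in q[0]]) for s,q in zip(S,Q)]
    t=[]
    for i,x in enumerate(P[0]):
        j=np.argmin(np.hypot(*(P[1]-x)[:,:2].T)); t.append(tri(S,[Q[0][0][i],Q[1][0][j]])[0])
    t=np.array(t); print("tray",n,t.mean(0).round(1),"side",np.linalg.norm(np.diff(t[:,:2],axis=0),axis=1).round(1),"z",t[:,2].round(1),"top-only",P[0].mean(0).round(1))
for n,a,b,z in[("grey1",(415,303),(220,254),44),("grey2",(473,281),(178,287),44),("grey3",(452,350),(177,241),44),("bottle",(205,292),(375,180),115),("rack",(455,195),(226,330),60)]:
    print(n,ray_plane(S[0],a,z).round(0))
s=S[1];c=s["img"][215:365,120:270,::-1]; cv2.imwrite("pics/crop.png",cv2.resize(c,None,fx=4,fy=4,interpolation=2))
E
```

```text
tiny [ 344.4 -274.7   41.5    7.7   29.1] 0.56
small [ 508.9 -453.9   56.8   15.4   39.8] 0.43
medium [432.8  94.2  67.4  13.5  53.7] 0.47
large [637.7 276.   86.9  23.7  61. ] 0.67
tray tiny [ 461.9 -132.9    2.5] side [60.9 61.7 60. ] z [-1.7 -3.2  4.8 10.1] top-only [ 461.6 -131.    11. ]
tray small [501.  415.3   0.7] side [65.4 78.1 68.7] z [-1.3 -1.1  5.6 -0.3] top-only [500.2 412.7  11. ]
tray medium [672.3 104.8   3.3] side [85.6 86.7 83.7] z [ 1.  -0.1  6.5  5.9] top-only [670.8 104.9  11. ]
tray large [ 691.8 -112.8    2.4] side [100.2  90.9 103.1] z [ 0.7  4.  -1.4  6.3] top-only [ 690.6 -110.3   11. ]
grey1 [ 359. -203.   44.]
grey2 [ 412. -336.   44.]
grey3 [ 255. -288.   44.]
bottle [374. 262. 115.]
rack [ 607. -291.   60.]
```

View pics/crop.png

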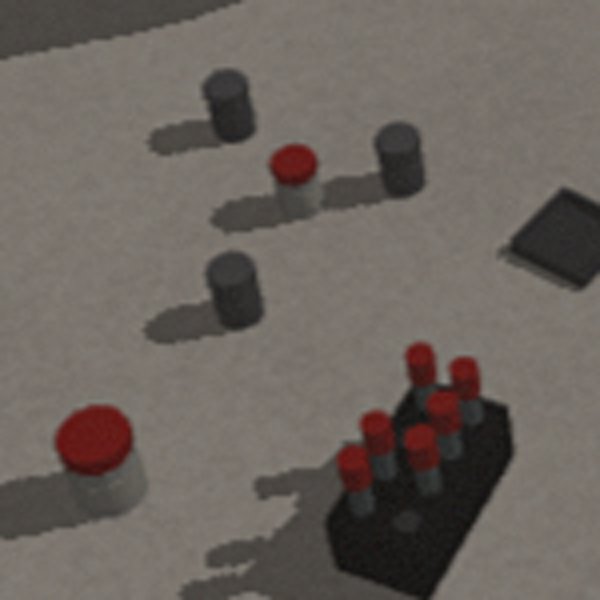

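The crop shows the chosen tiny pot, red-capped, at crop (293,180), with plain greys at (228,105), (400,160) and (235,290). The small pot is at (97,460), and the rack's tubes are thinner. The fitted heights (41.5, 57, 67 and 87 mm) and tray sides (about 61, 71, 85 and 98 mm) agree with the description.

```bash
cat > go.py <<'E'
import sys,numpy as np
from bench import status
from scipy.spatial.transform import Rotation as Ro
s=status.sense(); p=np.array(s["tool_pos"]); R=Ro.from_euler("xyz",s["tcp_rot"],degrees=True)
print(round(s["time"],2),p.round(1),s["tcp_rot"].round(2),"gap",round(s["finger_gap"],1),"grip",round(s["grip_force"],1),"F",s["ft_force"].round(1))
for a in sys.argv[1:]:
    t=np.array(eval(a),float); print(a,"->cm",(R.inv().apply(t-p)/10).round(2))
E
python3 go.py 344.4,-274.7,120 344.4,-274.7,12
```

```text
0.1 [ 217.9 -558.5  230.3] [-1.799e+02 -1.000e-02  2.130e+01] gap 85.7 grip 0.0 F [ 0.8  0.1 -0.1]
344.4,-274.7,120 ->cm [ 22.1  -21.83  11.07]
344.4,-274.7,12 ->cm [ 22.1  -21.81  21.87]
```

```bash
python3 -m handwheel '{"series":[[[5.5,-5.5,0,0,0,0,0.65],[11,-11,2,0,0,0,0.65],[15,-15,5,0,0,0,0.65],[19,-19,8,0,0,0,0.65],[22.1,-21.83,11,0,0,0,0.65],[22.1,-21.83,11,0,0,0,0.65],[22.1,-21.83,11,0,0,0,0.65],[22.1,-21.83,11,0,0,0,0.65],[22.1,-21.83,11,0,0,0,0.65],[22.1,-21.83,11,0,0,0,0.65]]]}' 30; python3 go.py 344.4,-274.7,12
```

```text
time: 1.35
tool_pos: [344.6, -276.3, 121.9]
tcp_rot: [179.9, -0.0, 21.2]
ft_force: [0.3, 0.2, -0.1]
finger_gap: 55.7
grip_force: 0.0
1.35 [ 344.6 -276.3  121.9] [ 1.7995e+02 -2.0000e-02  2.1230e+01] gap 55.7 grip 0.0 F [ 0.3  0.2 -0.1]
344.4,-274.7,12 ->cm [ 0.04 -0.17 10.99]
```

```bash
python3 -m handwheel '{"series":[[[0,-0.1,3,0,0,0,0.65],[0,-0.1,6,0,0,0,0.65],[0,-0.1,8.5,0,0,0,0.65],[0,-0.1,10,0,0,0,0.65],[0,-0.1,10.9,0,0,0,0.65],[0,-0.1,10.9,0,0,0,0.65],[0,-0.1,10.9,0,0,0,0.65]]]}'; python3 - <<'E'
from bench import eyes
import cv2,numpy as np
a=eyes.snapshot("scene")["img"][200:300,140:260,::-1]; b=eyes.snapshot("top")["img"][250:350,380:500,::-1]
cv2.imwrite("pics/a1.png",cv2.resize(np.hstack([a,b]),None,fx=3.3,fy=3.3,interpolation=2))
E
```

```text
time: 2.22
tool_pos: [344.8, -275.0, 13.2]
tcp_rot: [179.9, -0.0, 21.3]
ft_force: [0.6, -0.3, 0.5]
finger_gap: 55.6
grip_force: 0.0
```

View pics/a1.png

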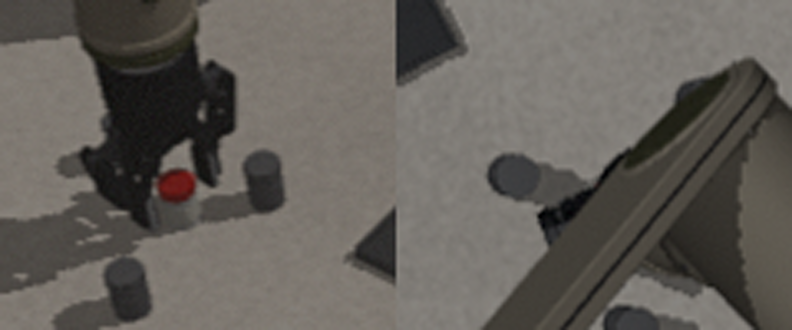

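In the left half the red cap at (177,185) sits between the two fingers, and the greys at (265,180) and (128,290) are clear. Closing now.

```bash
python3 -m handwheel '{"series":[[[0,0,0,0,0,0,0.5],[0,0,0,0,0,0,0.4],[0,0,0,0,0,0,0.3],[0,0,0,0,0,0,0.2],[0,0,0,0,0,0,0.2],[0,0,0,0,0,0,0.2],[0,0,0,0,0,0,0.2],[0,0,0,0,0,0,0.2]]]}' 30;python3 go.py 462,-132,16
```

```text
time: 3.32
tool_pos: [344.4, -274.5, 12.6]
tcp_rot: [180.0, -0.0, 21.3]
ft_force: [-1.4, 1.7, 5.8]
finger_gap: 28.8
grip_force: 29.3
3.33 [ 344.4 -274.5   12.6] [ 1.7999e+02 -1.0000e-02  2.1300e+01] gap 28.8 grip 29.3 F [-1.4  1.7  5.8]
462,-132,16 ->cm [16.14 -9.   -0.34]
```

```bash
python3 -m handwheel '{"series":[[[0,0,-1.5,0,0,0,0.2],[0,0,-4,0,0,0,0.2],[0,0,-7,0,0,0,0.2],[2,-1.1,-8,0,0,0,0.2],[5,-2.8,-8,0,0,0,0.2],[8.5,-4.7,-8,0,0,0,0.2],[12,-6.7,-8,0,0,0,0.2],[14.5,-8.1,-8,0,0,0,0.2],[16.14,-9,-7,0,0,0,0.2],[16.14,-9,-5,0,0,0,0.2],[16.14,-9,-3,0,0,0,0.2],[16.14,-9,-2,0,0,0,0.2]]]}';python3 go.py 462,-132,17
```

```text
time: 4.82
tool_pos: [461.4, -131.6, 31.8]
tcp_rot: [-180.0, 0.0, 21.3]
ft_force: [-0.2, 0.1, 0.3]
finger_gap: 29.2
grip_force: 29.6
4.83 [ 461.4 -131.6   31.8] [-1.7996e+02  5.0000e-02  2.1310e+01] gap 29.2 grip 29.6 F [-0.2  0.1  0.3]
462,-132,17 ->cm [0.04 0.06 1.48]
```

```bash
python3 -m handwheel '{"series":[[[0,0,0.7,0,0,0,0.2],[0,0,1.1,0,0,0,0.2],[0,0,1.35,0,0,0,0.2],[0,0,1.42,0,0,0,0.2],[0,0,1.46,0,0,0,0.2],[0,0,1.46,0,0,0,0.2]]]}'
```

```text
time: 5.58
tool_pos: [462.0, -132.0, 17.9]
tcp_rot: [180.0, -0.0, 21.3]
ft_force: [0.2, -0.8, -0.7]
finger_gap: 29.0
grip_force: 29.6
```

Not in contact yet, so I'll lower it in 0.5 mm steps.

```bash
python3 -m handwheel '{"series":[[[0,0,0.05,0,0,0,0.2],[0,0,0.1,0,0,0,0.2],[0,0,0.1,0,0,0,0.2]]]}'; python3 -m handwheel '{"series":[[[0,0,0.03,0,0,0,0.2],[0,0,0.06,0,0,0,0.2],[0,0,0.06,0,0,0,0.2]]]}'
```

```text
time: 5.95
tool_pos: [461.9, -131.9, 16.7]
tcp_rot: [-180.0, 0.0, 21.3]
ft_force: [-0.0, 1.1, 0.1]
finger_gap: 28.8
grip_force: 29.7
time: 6.32
tool_pos: [462.1, -131.9, 16.6]
tcp_rot: [180.0, -0.0, 21.3]
ft_force: [-2.2, 1.5, 6.9]
finger_gap: 28.6
grip_force: 30.0
```

```bash
python3 -m handwheel '{"series":[[[0,0,0,0,0,0,0.4],[0,0,0,0,0,0,0.5],[0,0,0,0,0,0,0.6],[0,0,0,0,0,0,0.6],[0,0,0,0,0,0,0.6],[0,0,-2,0,0,0,0.6],[0,0,-5,0,0,0,0.6],[0,0,-9,0,0,0,0.8],[0,0,-12,0,0,0,0.8],[0,0,-12,0,0,0,0.8]]]}';python3 go.py 508.9,-453.9,120
```

```text
time: 7.58
tool_pos: [463.9, -132.7, 139.2]
tcp_rot: [179.8, -0.2, 21.3]
ft_force: [0.5, 0.3, 0.0]
finger_gap: 68.5
grip_force: 0.0
7.58 [ 463.9 -132.7  139.2] [179.77  -0.24  21.31] gap 68.5 grip 0.0 F [0.5 0.3 0. ]
508.9,-453.9,120 ->cm [-7.49 31.55  2.02]
```

```bash
python3 -m handwheel '{"series":[[[-1,4,0,0,0,0,0.8],[-2,9,0,0,0,0,0.8],[-3.5,14.5,0,0,0,0,0.8],[-5,20,0,0,0,0,0.8],[-6,25,0,0,0,0,0.8],[-7,29,1,0,0,0,0.8],[-7.5,31.5,2,0,0,0,0.8],[-7.5,31.5,2,0,0,0,0.8],[-7.5,31.5,2,0,0,0,0.8],[-7.5,31.5,2,0,0,0,0.8]]]}';python3 go.py 508.9,-453.9,16; python3 - <<'E'
from bench import eyes
from vis import *
S=[eyes.snapshot(n) for n in("top","scene")]
cv2.imwrite("pics/b.png",np.hstack([cv2.resize(S[1]["img"][200:400,80:280,::-1],(400,400)),cv2.resize(S[0]["img"][200:350,340:490,::-1],(400,400))]))
E
```

```text
time: 8.82
tool_pos: [506.7, -451.7, 116.3]
tcp_rot: [-180.0, -0.0, 21.4]
ft_force: [-1.1, 0.4, -0.5]
finger_gap: 68.5
grip_force: 0.0
8.82 [ 506.7 -451.7  116.3] [-1.800e+02 -1.000e-02  2.135e+01] gap 68.5 grip 0.0 F [-1.1  0.4 -0.5]
508.9,-453.9,16 ->cm [ 0.12  0.28 10.03]
```

View pics/b.png

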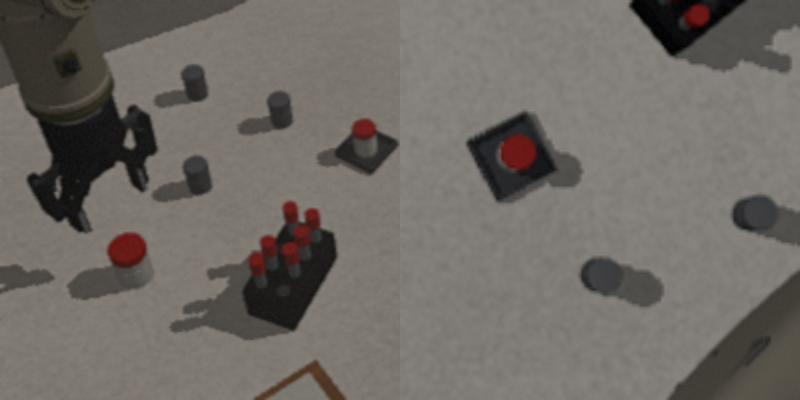

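The tiny pot stands centred in its tray: left half (365,140), right half (518,153). The gripper is above the small pot at (128,255) on the left.

```bash
python3 -m handwheel '{"series":[[[0.1,0.25,3,0,0,0,0.8],[0.1,0.25,6,0,0,0,0.8],[0.1,0.25,8.5,0,0,0,0.8],[0.1,0.25,10,0,0,0,0.8],[0.1,0.25,10,0,0,0,0.7],[0.1,0.25,10,0,0,0,0.6],[0.1,0.25,10,0,0,0,0.5],[0.1,0.25,10,0,0,0,0.4],[0.1,0.25,10,0,0,0,0.35],[0.1,0.25,10,0,0,0,0.35],[0.1,0.25,10,0,0,0,0.35],[0.1,0.25,10,0,0,0,0.35]]]}' 35;python3 go.py 501,414,20
```

```text
time: 10.42
tool_pos: [509.1, -455.3, 17.8]
tcp_rot: [179.9, -0.1, 21.3]
ft_force: [-1.7, 1.6, 6.5]
finger_gap: 41.2
grip_force: 34.8
10.43 [ 509.1 -455.3   17.8] [ 1.7988e+02 -6.0000e-02  2.1310e+01] gap 41.2 grip 34.8 F [-1.7  1.6  6.5]
501,414,20 ->cm [ 30.83 -81.28  -0.35]
```

```bash
python3 -m handwheel '{"series":[[[0,0,-1.5,0,0,0,0.35],[0,0,-4,0,0,0,0.35],[0,0,-7.5,0,0,0,0.35],[0,0,-10.5,0,0,0,0.35],[0.7,-1.9,-11.5,0,0,0,0.35],[1.8,-4.7,-12,0,0,0,0.35],[3.2,-8.4,-12,0,0,0,0.35],[4.8,-12.6,-12,0,0,0,0.35],[6.4,-16.8,-12,0,0,0,0.35],[8,-21,-12,0,0,0,0.35],[9.6,-25.2,-12,0,0,0,0.35],[11.2,-29.5,-12,0,0,0,0.35]]]}';python3 go.py 501,414,140 501,414,20; python3 -m handwheel '{"series":[[[1.6,-4.2,0,0,0,0,0.35],[3.2,-8.4,0,0,0,0,0.35],[4.8,-12.6,0,0,0,0,0.35],[6.4,-16.8,0,0,0,0,0.35],[8,-21,0,0,0,0,0.35],[9.6,-25.2,0,0,0,0,0.35],[11.2,-29.5,0,0,0,0,0.35],[12.8,-33.7,0,0,0,0,0.35],[14.4,-38,0,0,0,0,0.35],[16,-42.2,0,0,0,0,0.35],[17.2,-45.5,0,0,0,0,0.35],[18,-47.5,0,0,0,0,0.35]]]}';python3 go.py 501,414,140 501,414,21.8
```

```text
time: 11.92
tool_pos: [505.6, -137.9, 137.2]
tcp_rot: [179.9, -0.1, 21.3]
ft_force: [0.5, -0.3, -0.8]
finger_gap: 41.0
grip_force: 35.5
11.93 [ 505.6 -137.9  137.2] [ 1.7994e+02 -6.0000e-02  2.1290e+01] gap 41.0 grip 35.5 F [ 0.5 -0.3 -0.8]
501,414,140 ->cm [ 19.61 -51.59  -0.31]
501,414,20 ->cm [ 19.59 -51.6   11.69]
time: 13.42
tool_pos: [500.4, 370.8, 137.1]
tcp_rot: [-180.0, -0.1, 21.4]
ft_force: [0.2, 0.3, -1.2]
finger_gap: 41.0
grip_force: 35.5
13.43 [500.4 370.8 137.1] [-1.7998e+02 -6.0000e-02  2.1380e+01] gap 41.0 grip 35.5 F [ 0.2  0.3 -1.2]
501,414,140 ->cm [ 1.63 -4.   -0.29]
501,414,21.8 ->cm [ 1.62 -4.   11.53]
```

```bash
python3 -m handwheel '{"series":[[[0.8,-2,0,0,0,0,0.35],[1.6,-4,1,0,0,0,0.35],[1.6,-4,4,0,0,0,0.35],[1.6,-4,7,0,0,0,0.35],[1.6,-4,9,0,0,0,0.35],[1.6,-4,10,0,0,0,0.35],[1.6,-4,10.4,0,0,0,0.35],[1.6,-4,10.6,0,0,0,0.35],[1.6,-4,10.6,0,0,0,0.35]]]}';python3 go.py 501,414,21.8;  python3 - <<'E'
from bench import eyes
from vis import *
S=[eyes.snapshot(n) for n in("top","scene")]
cv2.imwrite("pics/c.png",np.hstack([cv2.resize(S[1]["img"][140:290,350:500,::-1],(400,400)),cv2.resize(S[0]["img"][160:310,80:230,::-1],(400,400))]))
E
```

```text
time: 14.55
tool_pos: [501.5, 412.3, 31.0]
tcp_rot: [-180.0, -0.1, 21.3]
ft_force: [-0.6, -0.6, -0.1]
finger_gap: 40.9
grip_force: 35.5
14.55 [501.5 412.3  31. ] [-1.7998e+02 -8.0000e-02  2.1300e+01] gap 40.9 grip 35.5 F [-0.6 -0.6 -0.1]
501,414,21.8 ->cm [ 0.01 -0.18  0.92]
```

View pics/c.png

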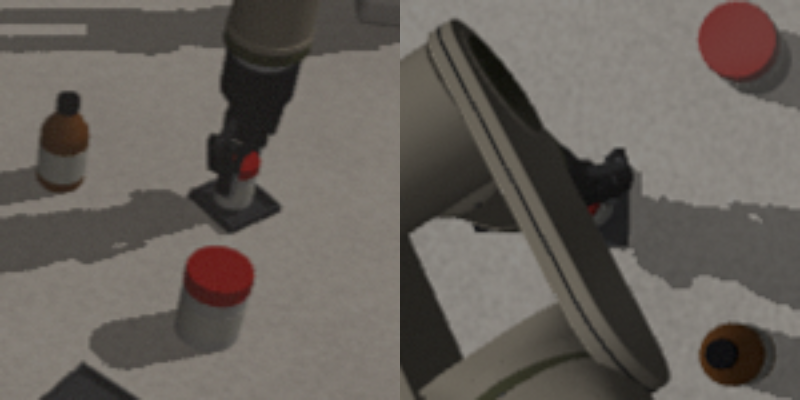

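The left view shows the small pot at (240,190), upright over its tray centre at (235,205). The bottle and large pot are untouched. Lowering it.

```bash
python3 -m handwheel '{"series":[[[0,-0.1,0.4,0,0,0,0.35],[0,-0.1,0.7,0,0,0,0.35],[0,-0.1,0.8,0,0,0,0.35],[0,-0.1,0.85,0,0,0,0.35],[0,-0.1,0.9,0,0,0,0.35],[0,-0.1,0.9,0,0,0,0.35]]]}'; python3 -m handwheel '{"series":[[[0,0,0.03,0,0,0,0.35],[0,0,0.06,0,0,0,0.35],[0,0,0.06,0,0,0,0.35]]]}'
```

```text
time: 15.4
tool_pos: [500.8, 413.0, 21.9]
tcp_rot: [-180.0, -0.0, 21.3]
ft_force: [-2.4, -2.0, 5.9]
finger_gap: 41.2
grip_force: 35.7
time: 15.78
tool_pos: [501.0, 413.1, 21.9]
tcp_rot: [-180.0, -0.0, 21.3]
ft_force: [-4.7, -1.5, 10.8]
finger_gap: 40.8
grip_force: 35.8
```

Contact. Release it, go up, and head for the medium pot.

```bash
python3 -m handwheel '{"series":[[[0,0,-0.05,0,0,0,0.5],[0,0,-0.05,0,0,0,0.6],[0,0,-0.05,0,0,0,0.7],[0,0,-0.05,0,0,0,0.8],[0,0,-0.05,0,0,0,0.8],[0,0,-2,0,0,0,0.8],[0,0,-5,0,0,0,0.8],[0,0,-9,0,0,0,1],[0,0,-13,0,0,0,1],[0,0,-14,0,0,0,1]]]}';python3 go.py 432.8,94.2,140
```

```text
time: 17.02
tool_pos: [502.7, 414.4, 166.4]
tcp_rot: [-179.9, -0.4, 21.3]
ft_force: [0.1, -0.3, 0.1]
finger_gap: 86.1
grip_force: 0.0
17.02 [502.7 414.4 166.4] [-179.89   -0.44   21.31] gap 86.1 grip 0.0 F [ 0.1 -0.3  0.1]
432.8,94.2,140 ->cm [-18.16  27.3    2.44]
```

```bash
python3 -m handwheel '{"series":[[[-2,3,0,0,0,0,1],[-5,7.5,0,0,0,0,1],[-8,12,0,0,0,0,1],[-11,16.5,0,0,0,0,1],[-14,21,0,0,0,0,1],[-16.5,25,1,0,0,0,1],[-18.2,27.3,2.4,0,0,0,1],[-18.2,27.3,2.4,0,0,0,1],[-18.2,27.3,2.4,0,0,0,1],[-18.2,27.3,2.4,0,0,0,1]]]}';python3 go.py 432.8,94.2,22; python3 - <<'E'
from bench import eyes
from vis import *
S=[eyes.snapshot(n) for n in("top","scene")]
cv2.imwrite("pics/d.png",np.hstack([cv2.resize(S[1]["img"][130:280,300:450,::-1],(400,400)),cv2.resize(S[0]["img"][160:310,100:250,::-1],(400,400))]))
E
```

```text
time: 18.27
tool_pos: [430.8, 93.3, 137.1]
tcp_rot: [180.0, -0.1, 21.4]
ft_force: [-0.4, -0.2, -0.2]
finger_gap: 85.5
grip_force: 0.0
18.27 [430.8  93.3 137.1] [ 1.800e+02 -5.000e-02  2.136e+01] gap 85.5 grip 0.0 F [-0.4 -0.2 -0.2]
432.8,94.2,22 ->cm [ 2.100e-01 -1.000e-02  1.151e+01]
```

View pics/d.png

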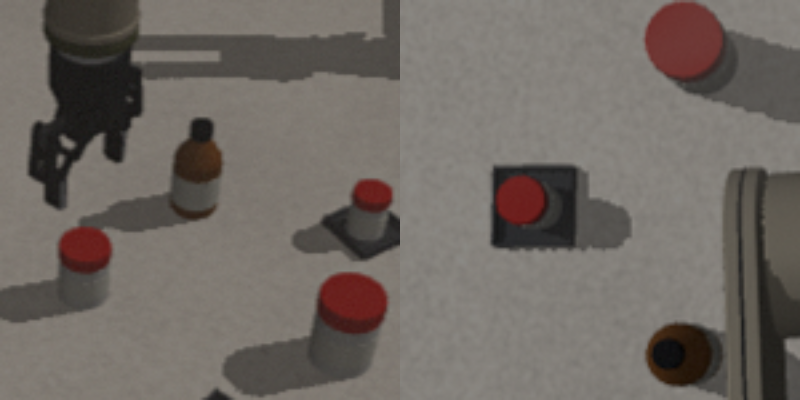

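The small pot stands in its tray: left (370,210), right (522,200). The medium pot at left (85,265) is under the open gripper.

```bash
python3 -m handwheel '{"series":[[[0.1,0,3,0,0,0,1],[0.1,0,6,0,0,0,1],[0.1,0,9,0,0,0,1],[0.1,0,11,0,0,0,1],[0.1,0,11.4,0,0,0,1],[0.1,0,11.4,0,0,0,0.9],[0.1,0,11.4,0,0,0,0.8],[0.1,0,11.4,0,0,0,0.7],[0.1,0,11.4,0,0,0,0.6],[0.1,0,11.4,0,0,0,0.5],[0.1,0,11.4,0,0,0,0.5],[0.1,0,11.4,0,0,0,0.5]]]}' 40;python3 -m handwheel '{"series":[[[0,0,0,0,0,0,0.5],[0,0,0,0,0,0,0.5]]]}';python3 go.py 671,105,27
```

```text
time: 19.88
tool_pos: [431.9, 92.9, 23.4]
tcp_rot: [180.0, -0.1, 21.3]
ft_force: [-1.8, 1.5, 5.9]
finger_gap: 53.0
grip_force: 41.0
time: 20.12
tool_pos: [431.9, 92.9, 23.4]
tcp_rot: [180.0, -0.1, 21.3]
ft_force: [-1.9, 0.6, 6.2]
finger_gap: 52.8
grip_force: 41.0
20.12 [431.9  92.9  23.4] [ 1.7998e+02 -9.0000e-02  2.1300e+01] gap 52.8 grip 41.0 F [-1.9  0.6  6.2]
671,105,27 ->cm [22.71  7.56 -0.32]
```

```bash
python3 -m handwheel '{"series":[[[0,0,-1,0,0,0,0.5],[0,0,-3,0,0,0,0.5],[0,0,-5,0,0,0,0.5],[2,0.7,-6,0,0,0,0.5],[5,1.7,-6,0,0,0,0.5],[8.5,2.8,-6,0,0,0,0.5],[12,4,-6,0,0,0,0.5],[15.5,5.2,-6,0,0,0,0.5],[19,6.3,-6,0,0,0,0.5],[21.5,7.2,-6,0,0,0,0.5],[22.7,7.56,-6,0,0,0,0.5],[22.7,7.56,-5.5,0,0,0,0.5]]]}';python3 go.py 671,105,37; python3 -m handwheel '{"series":[[[0,0,1.5,0,0,0,0.5],[0,0,3,0,0,0,0.5],[0,0,3.8,0,0,0,0.5],[0,0,4.1,0,0,0,0.5],[0,0,4.1,0,0,0,0.5],[0,0,4.1,0,0,0,0.5]]]}';python3 go.py 671,105,27.4; python3 - <<'E'
from bench import eyes
from vis import *
S=[eyes.snapshot(n) for n in("top","scene")]
cv2.imwrite("pics/e.png",np.hstack([cv2.resize(S[1]["img"][210:360,300:450,::-1],(400,400)),cv2.resize(S[0]["img"][100:250,210:360,::-1],(400,400))]))
E
```

```text
time: 21.62
tool_pos: [671.0, 104.7, 78.0]
tcp_rot: [180.0, -0.1, 21.3]
ft_force: [-1.1, 0.9, -1.3]
finger_gap: 52.6
grip_force: 42.1
21.62 [671.  104.7  78. ] [ 1.7998e+02 -5.0000e-02  2.1290e+01] gap 52.6 grip 42.1 F [-1.1  0.9 -1.3]
671,105,37 ->cm [ 0.01 -0.03  4.1 ]
time: 22.38
tool_pos: [670.7, 104.9, 37.2]
tcp_rot: [180.0, -0.1, 21.3]
ft_force: [0.9, -1.5, -1.3]
finger_gap: 52.8
grip_force: 42.1
22.38 [670.7 104.9  37.2] [ 1.7998e+02 -6.0000e-02  2.1300e+01] gap 52.8 grip 42.1 F [ 0.9 -1.5 -1.3]
671,105,27.4 ->cm [ 0.04 -0.    0.98]
```

View pics/e.png

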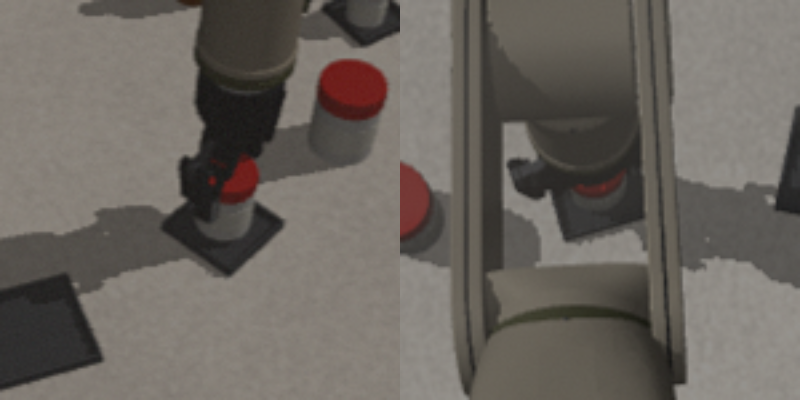

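The medium pot hangs upright over the medium tray's centre, left (226,225). Lowering it.

```bash
python3 -m handwheel '{"series":[[[0,0,0.4,0,0,0,0.5],[0,0,0.7,0,0,0,0.5],[0,0,0.85,0,0,0,0.5],[0,0,0.9,0,0,0,0.5],[0,0,0.95,0,0,0,0.5],[0,0,0.95,0,0,0,0.5]]]}'; python3 -m handwheel '{"series":[[[0,0,0.03,0,0,0,0.5],[0,0,0.06,0,0,0,0.5],[0,0,0.06,0,0,0,0.5]]]}'
```

```text
time: 23.22
tool_pos: [670.3, 104.9, 27.6]
tcp_rot: [-180.0, -0.0, 21.3]
ft_force: [-3.3, 1.4, 4.4]
finger_gap: 53.1
grip_force: 42.4
time: 23.6
tool_pos: [670.5, 105.0, 27.6]
tcp_rot: [180.0, -0.0, 21.3]
ft_force: [-5.0, 1.1, 8.2]
finger_gap: 53.0
grip_force: 42.6
```

```bash
python3 -m handwheel '{"series":[[[0,0,-0.05,0,0,0,0.65],[0,0,-0.05,0,0,0,0.8],[0,0,-0.05,0,0,0,0.9],[0,0,-0.05,0,0,0,1],[0,0,-0.05,0,0,0,1],[0,0,-2,0,0,0,1],[0,0,-5,0,0,0,1],[0,0,-9,0,0,0,1],[0,0,-12,0,0,0,1],[0,0,-12,0,0,0,1],[0,0,-12,0,0,0,1]]]}';python3 go.py 637.7,276,145
```

```text
time: 24.98
tool_pos: [670.1, 104.8, 146.8]
tcp_rot: [180.0, -0.0, 21.3]
ft_force: [0.1, -1.2, -0.8]
finger_gap: 85.4
grip_force: 0.0
24.98 [670.1 104.8 146.8] [ 1.7999e+02 -3.0000e-02  2.1300e+01] gap 85.4 grip 0.0 F [ 0.1 -1.2 -0.8]
637.7,276,145 ->cm [  3.2  -17.13   0.18]
```

```bash
python3 -m handwheel '{"series":[[[0.6,-3,0,0,0,0,1],[1.4,-7.5,0,0,0,0,1],[2.2,-12,0,0,0,0,1],[2.9,-15.5,0,0,0,0,1],[3.2,-17.1,0,0,0,0,1],[3.2,-17.1,0,0,0,0,1],[3.2,-17.1,0,0,0,0,1],[3.2,-17.1,0,0,0,0,1]]]}';python3 go.py 637.7,276,30; python3 - <<'E'
from vis import *
from bench import eyes
S=[dict(np.load(f"{n}0.npz")) for n in("top","scene")]
for s,uv in zip(S,[(207,175),(431,243)]):
    m,st,c=blob(red(s),uv); print(st,c)
    for x,y in[(637.7,276),(640,276),(637,274)]:
        P=np.vstack([np.c_[x+33*np.cos(A),y+33*np.sin(A),0*A+z] for z in(86,70)]);q=proj(s,P);print(q.min(0).round(1),q.max(0).round(1))
S2=[eyes.snapshot(n) for n in("top","scene")]
cv2.imwrite("pics/f.png",np.hstack([cv2.resize(S2[1]["img"][170:320,340:490,::-1],(400,400)),cv2.resize(S[0]["img"][140:220,170:250,::-1],(400,400))]))
E
```

```text
time: 25.98
tool_pos: [638.3, 274.2, 146.3]
tcp_rot: [180.0, 0.0, 21.2]
ft_force: [0.7, -0.5, -0.2]
finger_gap: 85.7
grip_force: 0.0
25.98 [638.3 274.2 146.3] [1.7998e+02 1.0000e-02 2.1200e+01] gap 85.7 grip 0.0 F [ 0.7 -0.5 -0.2]
637.7,276,30 ->cm [ 1.000e-02 -1.900e-01  1.163e+01]
[192 161  29  29 641] [205.94851794 174.60686427]
[190.9 159.9] [221.5 190.2]
[191.  158.9] [221.5 189.2]
[191.8 160.2] [222.4 190.5]
[420 232  25  23 445] [432.31685393 242.91685393]
[419.3 231. ] [446.1 253.3]
[419.9 231.5] [446.6 253.9]
[418.5 231.1] [445.3 253.4]
```

View pics/f.png

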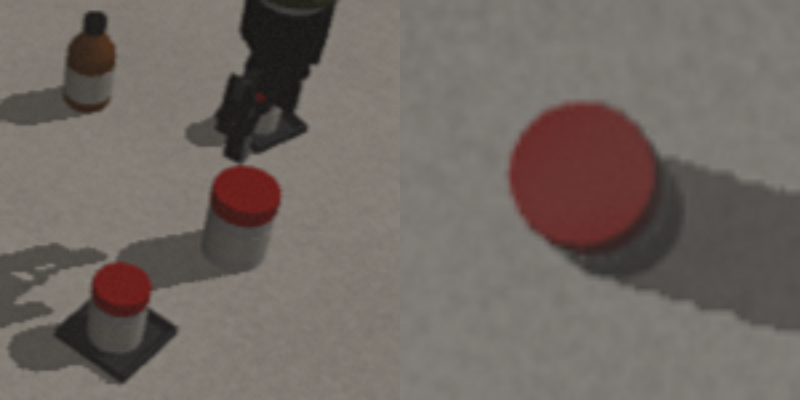

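The medium pot stands in its tray, left (120,310). The large pot at left (240,215) and top (206,175) fits the estimate (638,276) to about 1 px.

```bash
python3 -m handwheel '{"series":[[[0,-0.15,2.5,0,0,0,1],[0,-0.15,4.5,0,0,0,1],[0,-0.15,4.5,0,0,0,1],[0,-0.15,4.5,0,0,0,1]]]}';python3 go.py 637.7,276.2,30
```

```text
time: 26.58
tool_pos: [637.5, 277.1, 101.9]
tcp_rot: [180.0, -0.0, 21.3]
ft_force: [-0.5, 0.3, -0.1]
finger_gap: 85.6
grip_force: 0.0
26.57 [637.5 277.1 101.9] [ 1.800e+02 -2.000e-02  2.129e+01] gap 85.6 grip 0.0 F [-0.5  0.3 -0.1]
637.7,276.2,30 ->cm [-0.02  0.09  7.19]
```

```bash
python3 -m handwheel '{"series":[[[0,0.05,1.5,0,0,0,1],[0,0.05,3.5,0,0,0,1],[0,0.05,5.5,0,0,0,1],[0,0.05,6.8,0,0,0,1],[0,0.05,7.1,0,0,0,1],[0,0.05,7.1,0,0,0,1]]]}';python3 -m handwheel '{"series":[[[0,0,0,0,0,0,0.95],[0,0,0,0,0,0,0.88],[0,0,0,0,0,0,0.8],[0,0,0,0,0,0,0.72],[0,0,0,0,0,0,0.65],[0,0,0,0,0,0,0.65],[0,0,0,0,0,0,0.65],[0,0,0,0,0,0,0.65]]]}' 50;python3 go.py 691,-111.5,34
```

```text
time: 27.32
tool_pos: [637.6, 276.7, 30.4]
tcp_rot: [-180.0, 0.0, 21.3]
ft_force: [-0.1, 0.5, 1.1]
finger_gap: 86.0
grip_force: 0.0
time: 28.32
tool_pos: [638.1, 276.6, 31.3]
tcp_rot: [180.0, -0.1, 21.3]
ft_force: [-0.6, -2.6, 6.0]
finger_gap: 65.0
grip_force: 51.2
28.32 [638.1 276.6  31.3] [ 1.7998e+02 -7.0000e-02  2.1300e+01] gap 65.0 grip 51.2 F [-0.6 -2.6  6. ]
691,-111.5,34 ->cm [-9.16 38.08 -0.26]
```

```bash
python3 -m handwheel '{"series":[[[0,0,-1,0,0,0,0.65],[0,0,-3,0,0,0,0.65],[0,0,-5.5,0,0,0,0.65],[0,0,-8,0,0,0,0.65],[0,0,-10,0,0,0,0.65],[0,0,-11.5,0,0,0,0.65],[0,0,-12,0,0,0,0.65],[0,0,-12,0,0,0,0.65]]]}';python3 go.py 691,-111.5,151
```

```text
time: 29.32
tool_pos: [637.3, 276.7, 150.2]
tcp_rot: [-180.0, 0.0, 21.3]
ft_force: [-0.5, -0.1, -1.6]
finger_gap: 64.8
grip_force: 52.1
29.32 [637.3 276.7 150.2] [-1.80e+02  2.00e-02  2.13e+01] gap 64.8 grip 52.1 F [-0.5 -0.1 -1.6]
691,-111.5,151 ->cm [-9.1  38.11 -0.08]
```

```bash
python3 -m handwheel '{"series":[[[-0.5,2,0,0,0,0,0.65],[-1.2,5,0,0,0,0,0.65],[-2,8.5,0,0,0,0,0.65],[-3,12.5,0,0,0,0,0.65],[-4,16.5,0,0,0,0,0.65],[-5,20.5,0,0,0,0,0.65],[-6,24.5,0,0,0,0,0.65],[-7,28.5,0,0,0,0,0.65],[-7.9,32.5,0,0,0,0,0.65],[-8.6,35.7,0,0,0,0,0.65],[-9.1,38,0,0,0,0,0.65],[-9.1,38.1,0,0,0,0,0.65]]]}'; python3 -m handwheel '{"series":[[[0,0,1,0,0,0,0.65],[0,0,3,0,0,0,0.65],[0,0,5,0,0,0,0.65],[0,0,7,0,0,0,0.65],[0,0,9,0,0,0,0.65],[0,0,10,0,0,0,0.65],[0,0,10.4,0,0,0,0.65],[0,0,10.4,0,0,0,0.65],[0,0,10.4,0,0,0,0.65]]]}';python3 go.py 691,-111.5,35.3; python3 - <<'E'
from bench import eyes
from vis import *
S=[eyes.snapshot(n) for n in("top","scene")]
cv2.imwrite("pics/g.png",np.hstack([cv2.resize(S[1]["img"][240:390,240:390,::-1],(400,400)),cv2.resize(S[0]["img"][100:250,300:450,::-1],(400,400))]))
E
```

```text
time: 30.82
tool_pos: [690.6, -113.7, 149.6]
tcp_rot: [-180.0, 0.1, 21.2]
ft_force: [-0.1, 1.3, -0.8]
finger_gap: 64.7
grip_force: 52.3
time: 31.95
tool_pos: [691.9, -111.6, 47.6]
tcp_rot: [179.9, -0.1, 21.3]
ft_force: [-0.0, -0.5, -2.5]
finger_gap: 64.8
grip_force: 52.3
31.95 [ 691.9 -111.6   47.6] [ 1.7994e+02 -8.0000e-02  2.1300e+01] gap 64.8 grip 52.3 F [-0.  -0.5 -2.5]
691,-111.5,35.3 ->cm [-0.08 -0.04  1.23]
```

View pics/g.png

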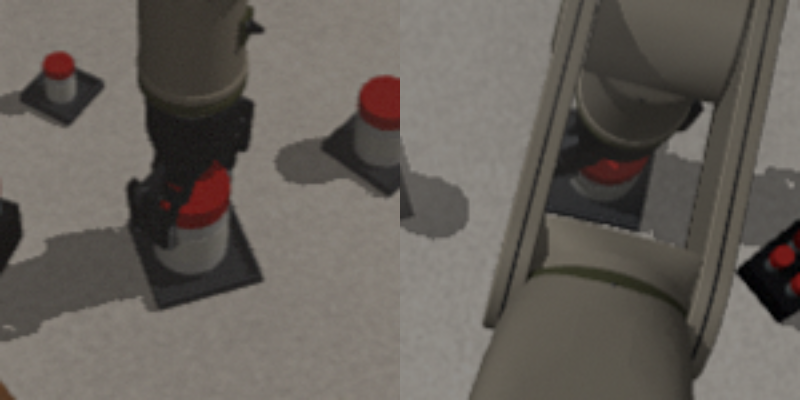

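The large pot hangs upright over the large tray, left (195,245), with the rim visible all round. Lowering it.

```bash
python3 -m handwheel '{"series":[[[0,0,0.5,0,0,0,0.65],[0,0,0.9,0,0,0,0.65],[0,0,1.1,0,0,0,0.65],[0,0,1.15,0,0,0,0.65],[0,0,1.2,0,0,0,0.65],[0,0,1.2,0,0,0,0.65]]]}'; python3 -m handwheel '{"series":[[[0,0,0.03,0,0,0,0.65],[0,0,0.06,0,0,0,0.65],[0,0,0.06,0,0,0,0.65]]]}'
```

```text
time: 32.8
tool_pos: [691.1, -111.3, 35.4]
tcp_rot: [-180.0, -0.0, 21.3]
ft_force: [-5.3, 0.5, 6.7]
finger_gap: 64.4
grip_force: 51.9
time: 33.17
tool_pos: [691.2, -111.2, 35.3]
tcp_rot: [-180.0, -0.0, 21.3]
ft_force: [-6.9, 1.3, 10.5]
finger_gap: 64.6
grip_force: 51.8
```

```bash
python3 -m handwheel '{"series":[[[0,0,-0.05,0,0,0,0.75],[0,0,-0.05,0,0,0,0.85],[0,0,-0.05,0,0,0,1],[0,0,-0.05,0,0,0,1],[0,0,-0.05,0,0,0,1],[0,0,-1.5,0,0,0,1],[0,0,-4,0,0,0,1],[0,0,-8,0,0,0,1],[0,0,-12,0,0,0,1],[0,0,-16,0,0,0,1],[0,0,-20,0,0,0,1],[0,0,-20,0,0,0,1]]]}';python3 -m handwheel '{"series":[[[-3,-1,0,0,0,0,1],[-7,-2.8,0,0,0,0,1],[-12,-4.8,0,0,0,0,1],[-17,-6.7,0,0,0,0,1],[-19,-7.5,0,0,0,0,1],[-19,-7.5,0,0,0,0,1],[-19,-7.5,0,0,0,0,1],[-19,-7.5,0,0,0,0,1],[-19,-7.5,0,0,0,0,1]]]}'; python3 - <<'E'
from bench import eyes
from vis import *
S=[eyes.snapshot(n) for n in("top","scene")]
cv2.imwrite("pics/h.png",np.hstack([cv2.resize(S[1]["img"][:,:,::-1],(400,300)),cv2.resize(S[0]["img"][:,:,::-1],(400,300))]))
E
```

```text
time: 34.67
tool_pos: [693.6, -111.9, 241.0]
tcp_rot: [179.7, -0.5, 21.3]
ft_force: [1.0, 0.4, -0.7]
finger_gap: 85.4
grip_force: 0.0
time: 35.8
tool_pos: [487.3, -110.4, 233.5]
tcp_rot: [-180.0, 0.0, 21.3]
ft_force: [0.7, 0.4, 0.6]
finger_gap: 85.3
grip_force: 0.0
```

View pics/h.png

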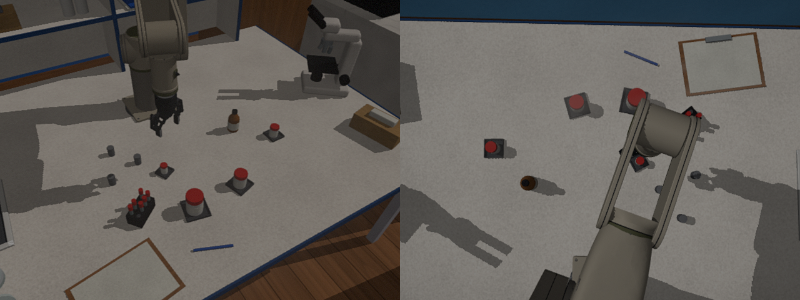

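All four pots stand upright in their own trays: left (164,170), (274,131), (240,179) and (196,203). The bottle (233,120) and rack (142,208) are where they were, and the robot is clear of everything.

```bash
python3 -c "
from bench import r
print(r.hand_in())"
```

```text
the job is handed in; nothing more can be done
None
```

The job is handed in at about 36 s of the 104 s limit: all four pots stand upright in their matching trays, set down smallest to largest, with the bottle and rack untouched.

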